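Load a tube carrier into the sending bay and send it

TASK

Send off the tube carrier that lies in front of the sending unit: push it slowly up the ramp with the fingertips, without gripping or lifting it and never letting it roll back freely, until it has passed over the sprung catch and sits home against the sprung stop with the catch standing up behind it. Then press the send key on top of the unit's housing right down, and leave the carrier locked in the bay and the things around it where they are.

Things in the scene. Friction and masses are not known exactly. Their poses are not given: they have to be found in the camera images.
- unit: Fixed sending unit. Origin: middle of the ramp's foot, on the worktop; x points level up the ramp, y to the housing, z up. The ramp rises at 10 degrees from x 0 to 122 mm: two runners (y +-52 to +-91 mm), a lower channel between. Side guides 186 mm apart stand 24 mm over the ramp, the right one 46 mm over the worktop; flares widen them to 207 mm at x -33 mm. Back wall at x 137 mm, 66 mm high.
- bay (a point): Where the carrier's centre is when it is home: unit x 77 mm, y 0, z 46 mm, on the axis of the round tube mouth (71 mm) in the housing's side. The carrier has up to 11 mm play either way along its axis here. The stop bottoms 6 mm further up the ramp.
- housing_top (a point): Centre of the flat top of the white housing left of the ramp, 104 mm above the worktop; the housing is 134 mm (unit x 15 to 149 mm) by 108 mm (unit y 97 to 205 mm).
- carrier: Tube carrier lying on its side, loose, 0.2 to 0.4 kg: clear capped tube 54 mm in diameter, 170 mm long, rolling on two felt wear rings 64 mm in diameter (10 mm wide, 68 to 78 mm from the middle). Origin: its centre; its y axis is the cylinder's axis. It starts on the worktop before the ramp, up to 0.08 rad out of square and 8 mm off centre; smooth, friction about 0.3.
- catch (a joint): One-way sprung steel flap between the runners, 56 mm wide (y +-28 mm), hinged at unit x 35 mm, free edge towards the stop. 0 rad = standing (free edge at unit x 56 mm, 18 mm above the ramp), grows to 0.56 pressed down. The carrier presses it down as it rolls over (2 to 4 N of push); it springs up behind the carrier and stops it rolling back.
- buffer (a joint): The stop: rubber-faced bar across the head of the ramp on springs. 0 m = free, grows to 0.009 as it is pressed back (1 N to 3.7 N). About 0.003 when the carrier is home and the catch holds it.
- send_key_top (a point): Centre of the top of the round send key, 22 mm in diameter, on top of the housing near its front edge, 125 mm above the worktop, standing 9 mm out of a round black collar 38 mm wide; pressed straight down.
- send_key (a joint): Send key: 0 m = up, 0.005 = right down (4 N); springs back.
- pill_bottle: Bystander: pill bottle, 36 mm in diameter, 62 mm high, origin under its centre; stands right of the unit.
- stapler: Bystander: stapler 143 x 36 mm, 46 mm high, origin under its centre; right of the carrier.
- swab_box: Bystander: small carton 63 x 105 mm, 59 mm high, origin under its centre; left of the carrier.

How it is judged:
By the outcome, as a careful person would: the job done as asked, in the order asked, and still so for the second after the job is handed in, with the robot touching nothing.
It also fails if it takes over 51 s, if anything falls off the work surface, if the arm or the gripper's body presses on something with over 40 N, if the wrist force passes 120 N, or if a joint passes its speed limit or range.

ROBOT

A 6-joint arm with a two-finger parallel gripper is mounted at the origin on a cart in front of the work surface, level with it; the furniture and walls round the work are solid. World frame = base frame: x ahead of the robot, y to its left, z up, the work surface at z = 0. Lengths are in m, angles in rad, forces in N, time in s.
With the tool pointing down it reaches from about 0.325 to 1 m from the base axis. Payload 5.1 kg.
Tool frame: the origin (TCP) lies between the finger pads; the fingertips stand 17 mm ahead of it and the grasp point (between the pads) lies 2 mm behind it; z points along the fingers, y is the direction in which the jaws open and shut (so a half turn about z gives the same grasp; the last joint's range is limited). The gripper opens to 85 mm and grips with 20 to 120 N. Pads are 22 mm wide; open, the fingers measure 114 mm over their backs; the gripper's body (76 mm by 85 mm) begins 54 mm behind the grasp point. The pads swing forward as they close: fully open they stand 13 mm farther back than shut.
Start: joints at [-1.248, 0.124, 1.65, -0, 1.367, -0.083], TCP at [0.257, -0.597, 0.248] pointing down, gripper open.
Joint ranges: [-2.61, 2.61], [-1.02, 2.33], [0.03, 2.71], [-1.35, 4.49], [0.32, 2.68], [-2.91, 2.91]. Speed limits (rad/s): [2.57, 2.57, 3.14, 3.14, 3.14, 3.14].

INTERFACE

Orientations are given as [roll, pitch, yaw] about the fixed x, y, z axes, in that order (R = Rz(yaw) Ry(pitch) Rx(roll)).
In Python, from plant import status, vision, workorder gives the robot as it stands. The module is installed in compiled form; this text tells all that it offers.
- The arm moves only by the tool arm_command, never from a script. Its argument "targets" is a list of rows, each an object of numbers: "dx", "dy", "dz": the shift along the tool's x, y, z as a fraction of full scale; "rx", "ry", "rz": the turn, a rotation vector about the tool's x, y, z as a fraction of full scale. A call has exactly 10 rows; each row is the pose to reach, as a shift and turn from the pose commanded when the call began, along the tool's axes at that moment; what a row does not reach only later rows make up. Full scale, the value 1, is 200 mm for a shift and 2 rad for a turn. A row lasts 1/8 s, in which the tool goes at most 62.5 mm and 10.7 degrees, less where a joint would pass 70% of its speed; a pose out of reach is approached as far as the arm can. A call with a number of a shift or a turn outside -1 to 1 is refused whole. A call with a gripper value outside its range is refused whole. "jaw" is the opening, from 0 (shut) to 1 (fully open), set as the call begins (left out, the last holds). The fingers move at their own pace and stop on an object; "grip_force" is the grip in N (left out, the last holds). Time passes only in rows, so rows that repeat a pose let the fingers close, or fill a call up. It gives the time, the measured TCP pose, the force and the opening at its end, in the units of the state.
- status.get_state(): the state, without advancing time (a new reading comes with each control period).
- vision.read_camera(name): name is "scene" or "top" or "wrist"; returns a dict with "frame" (420x560x3 uint8, red, green, blue), "intrinsics" (3x3 intrinsics, pixels), "cam_to_world" (4x4, takes a point from camera to world coordinates). Camera axes: x right, y down, z forward; pixel columns grow to the right and rows downward; lengths in m; the calibration is good to about 2 mm. A picture is of the moment at which its call begins. There is no depth.
- workorder.sign_off(): hands the job in, once; it reports no verdict.
The state is a dict: "time_s": time; "joints": joint angles; "joint_vel": joint speeds; "joint_torque": joint torques, N m; "position": TCP position; "tcp_rot": TCP orientation; "force": force on the tool from outside, world axes, zero at the start; "moment": the same for the moment, N m; "grip_width": opening from 0.0 (shut) to 1.0 (fully open).
Only numpy, scipy, OpenCV 4.12 (cv2) and the standard library are available. Lean on these libraries where they do the work, as an engineer would, in place of code of your own. Each camera call takes 0.05 s, during which the arm holds its last target.

## Working session

There is one attempt and no reset: what is moved stays moved. The work goes in short steps, Python scripts to look and compute and a tool call to move; the robot and the scene stay as the last step left them, time stands still between calls to the robot, and variables do not carry over. Pictures are saved under pics/ and viewed, and the job is handed in when it is done.

Besides the shell and the picture viewer there is one more tool, called after ">>>" by a JSON object that holds its "fn" and its "kwargs". arm_command: Moves the arm, as the interface text tells. Its arguments: {"type":"object","properties":{"targets":{"type":"array","items":{"type":"object","properties":{"dx":{"type":"number"},"dy":{"type":"number"},"dz":{"type":"number"},"rx":{"type":"number"},"ry":{"type":"number"},"rz":{"type":"number"}}}},"jaw":{"type":"number"},"grip_force":{"type":"number"}},"required":["targets"]}

```bash
mkdir -p pics
python3 - <<'E'
from plant import status, vision
import cv2,numpy as np,pickle
print(status.get_state())
d={}
for n in ("scene","top","wrist"):
    r=vision.read_camera(n); d[n]=r
    cv2.imwrite(f"pics/{n}0.png",r["frame"][:,:,::-1])
    print(n,np.round(r["intrinsics"],1).tolist(),np.round(r["cam_to_world"],4).tolist())
pickle.dump(d,open("cams.pkl","wb"))
E
```

```text
{'time_s': 0.0, 'joints': array([-1.24761753e+00,  1.24539439e-01,  1.65165926e+00,  9.21107902e-06,
        1.36750724e+00, -8.25955492e-02]), 'joint_vel': array([ 0.00087535,  0.00138425, -0.00019513, -0.00020431,  0.00024544,
       -0.00173126]), 'joint_torque': array([ 9.37874829e-04, -4.23608422e+01, -3.65452766e+01,  4.93613265e-05,
        6.95124021e-03, -2.60935082e-06]), 'position': array([ 0.25637111, -0.59668492,  0.24703948]), 'tcp_rot': array([-3.13948732e+00, -1.83335833e-04,  4.05772280e-01]), 'force': array([ 0.21997824,  0.75497552, -0.68487468]), 'moment': array([ 0.0376666 , -0.00242905, -0.00601538]), 'grip_width': 0.9995617750699615}
scene [[534.1, 0.0, 276.7], [0.0, 534.1, 204.1], [0.0, 0.0, 1.0]] [[-0.8814, -0.2906, 0.3724, 0.1233], [-0.4722, 0.5639, -0.6775, 0.7122], [-0.0132, -0.773, -0.6342, 0.8264], [0.0, 0.0, 0.0, 1.0]]
top [[485.2, 0.0, 274.4], [0.0, 485.2, 208.0], [0.0, 0.0, 1.0]] [[-0.0342, -0.9703, 0.2396, 0.272], [-0.9994, 0.0341, -0.0044, -0.0278], [-0.0039, -0.2396, -0.9709, 1.2861], [0.0, 0.0, 0.0, 1.0]]
wrist [[362.4, 0.0, 283.3], [0.0, 362.4, 204.8], [0.0, 0.0, 1.0]] [[0.3949, -0.8713, -0.2913, 0.3304], [-0.9187, -0.3754, -0.1228, -0.5652], [-0.0023, 0.3161, -0.9487, 0.3732], [0.0, 0.0, 0.0, 1.0]]
```

View pics/scene0.png

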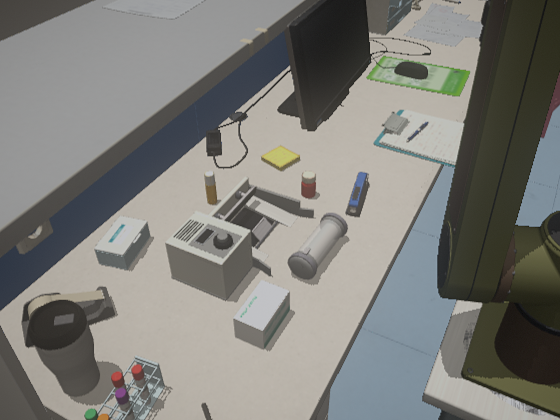

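View pics/top0.png

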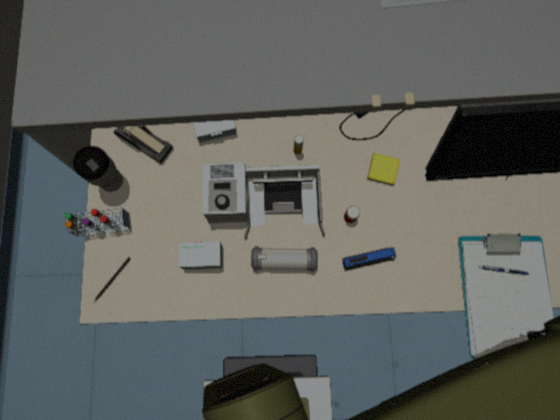

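```bash
python3 -c "
import cv2
a=cv2.imread('pics/top0.png');cv2.imwrite('pics/topz.png',cv2.resize(a[60:320,120:460],None,fx=2.3,fy=2.3,interpolation=cv2.INTER_CUBIC))"
```

```text
(no output)
```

View pics/topz.png

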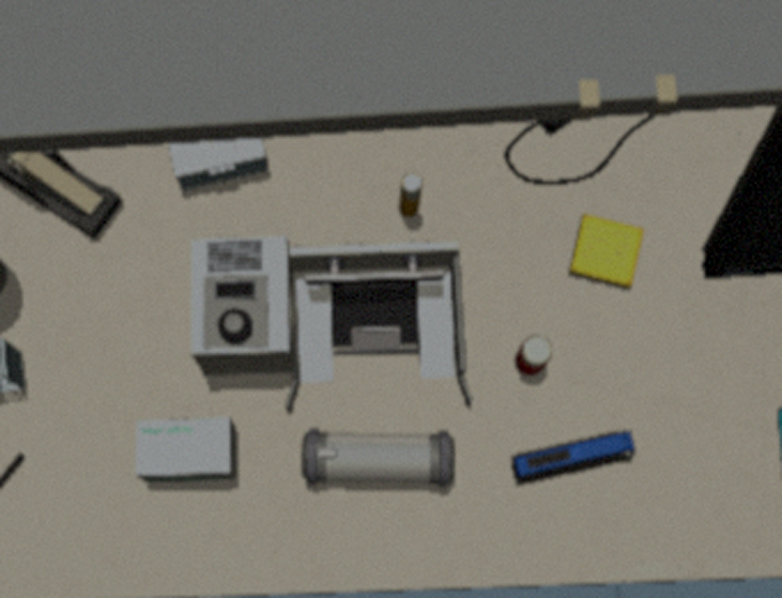

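```bash
python3 -c "
import cv2
a=cv2.imread('pics/scene0.png');cv2.imwrite('pics/scz.png',cv2.resize(a[150:350,160:390],None,fx=3.0,fy=3.0,interpolation=cv2.INTER_CUBIC))"
cat > h.py <<'E'
import numpy as np,pickle
from scipy.optimize import least_squares
def proj(r,P):
    P=np.atleast_2d(P);T=np.linalg.inv(r["cam_to_world"]);c=P@T[:3,:3].T+T[:3,3]
    q=c@np.array(r["intrinsics"]).T
    return q[:,:2]/q[:,2:]
def back(r,uv,z):
    M=r["cam_to_world"];K=r["intrinsics"]
    d=M[:3,:3]@np.linalg.inv(K)@np.array([uv[0],uv[1],1.]);o=M[:3,3]
    return o+d*(z-o[2])/d[2]
def u2w(p,P):
    P=np.atleast_2d(P);c,s=np.cos(p[2]),np.sin(p[2])
    return np.c_[p[0]+c*P[:,0]-s*P[:,1],p[1]+s*P[:,0]+c*P[:,1],P[:,2]]
E
python3 - <<'E'
from h import *
d=pickle.load(open("cams.pkl","rb"));t=d["top"]
z=lambda u,v:(120+u/2.3,60+v/2.3)
pts=[((15,205,104),z(193,354)),((15,97,104),z(290,350)),((149,205,104),z(192,240)),((149,97,104),z(287,237)),((0,91,0),z(300,381)),((0,-91,0),z(453,376))]
P=np.array([p[0] for p in pts])/1000.;U=np.array([p[1] for p in pts])
f=lambda p:(proj(t,u2w(p,P))-U).ravel()
s=least_squares(f,[0.45,0,0]);print(s.x,np.round(s.fun.reshape(-1,2),1))
print("key",back(t,z(235,322),.125))
for c in [(304,457),(454,459),(378,431),(378,490),(316,431),(316,489),(442,431),(442,490)]: print(c,back(t,z(*c),.032))
E
```

```text
[ 0.54057799 -0.05939906  0.00810506] [[-0.8  0.4]
 [ 0.1  0.3]
 [-0.8 -0.8]
 [-0.  -1.3]
 [ 0.5  1. ]
 [ 1.1  0.3]]
key [0.58358924 0.09541313 0.125     ]
(304, 457) [0.44818092 0.02875283 0.032     ]
(454, 459) [ 0.44003866 -0.14024234  0.032     ]
(378, 431) [ 0.47487782 -0.05586145  0.032     ]
(378, 490) [ 0.4081854  -0.05324941  0.032     ]
(316, 431) [0.47732934 0.01445137 0.032     ]
(316, 489) [0.41170871 0.01614684 0.032     ]
(442, 431) [ 0.47234833 -0.12841031  0.032     ]
(442, 490) [ 0.40570265 -0.12488274  0.032     ]
```

View pics/scz.png

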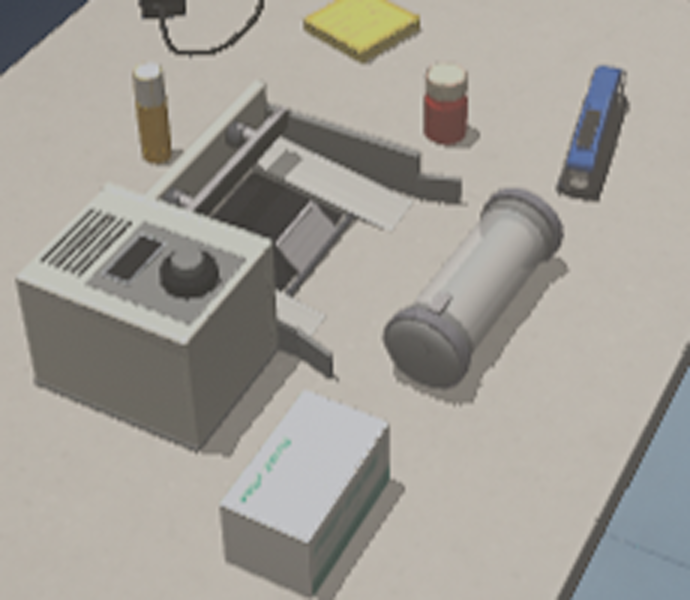

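Run:
```python
from h import *
d=pickle.load(open("cams.pkl","rb"));t=d["top"];sc=d["scene"]
z=lambda u,v:(120+u/2.3,60+v/2.3)
w=lambda u,v:(160+u/3,150+v/3)
pts=[((15,205,104),z(193,354)),((15,97,104),z(290,350)),((149,205,104),z(192,240)),((149,97,104),z(287,237)),((0,91,0),z(300,381)),((0,-91,0),z(453,376))]
pt2=[((15,205,104),w(187,342)),((15,97,104),w(273,243)),((149,205,104),w(20,278)),((149,97,104),w(108,186)),((0,-91,0),w(413,203)),((0,-52,0),w(388,228)),((15,205,0),w(197,448))]
P=np.array([p[0] for p in pts])/1000.;U=np.array([p[1] for p in pts])
P2=np.array([p[0] for p in pt2])/1000.;U2=np.array([p[1] for p in pt2])
f2=lambda p:(proj(sc,u2w(p,P2))-U2).ravel()
f=lambda p:np.r_[(proj(t,u2w(p,P))-U).ravel(),f2(p)]
s=least_squares(f2,[0.45,0,0]);print(s.x,np.round(s.fun.reshape(-1,2),1))
s=least_squares(f,[0.45,0,0]);print(s.x,np.round(s.fun.reshape(-1,2),1))
print("key",back(t,z(235,322),.125),back(sc,w(188,257),.125))
q=s.x; c=np.array([.443,-.056])-q[:2]; R=np.array([[np.cos(q[2]),np.sin(q[2])],[-np.sin(q[2]),np.cos(q[2])]]);print("carrier in unit",R@c)
print("bay",u2w(q,[.077,0,.046]))
```

```text
[ 0.54084549 -0.06051897  0.01271807] [[ 0.3  0.5]
 [ 0.  -1.1]
 [-1.9 -0.3]
 [-0.3 -1.2]
 [-0.  -0.9]
 [ 1.   0.6]
 [ 1.   1.6]]
[ 0.54067682 -0.06004529  0.01105487] [[-0.6  0.6]
 [ 0.4  0.4]
 [-0.7 -0.6]
 [ 0.  -1.2]
 [ 0.7  1. ]
 [ 1.4  0.2]
 [ 0.1  0.6]
 [-0.1 -0.9]
 [-2.1 -0.2]
 [-0.3 -1.2]
 [ 0.  -0.8]
 [ 1.   0.7]
 [ 0.8  1.7]]
key [0.58358924 0.09541313 0.125     ] [0.58253021 0.09586012 0.125     ]
carrier in unit [-0.09762614  0.00512482]
bay [[ 0.61767212 -0.05919408  0.046     ]]
```

>>> {"fn": "arm_command", "kwargs": {"targets": [{"dx": 0.3, "dy": -0.1, "rz": 0.05}, {"dx": 0.5, "dy": -0.5, "rz": 0.1}, {"dx": 0.7, "dy": -0.8, "rz": 0.15}, {"dx": 0.85, "dy": -1, "rz": 0.199}, {"dx": 0.9, "dy": -1, "rz": 0.199}, {"dx": 0.9, "dy": -1, "rz": 0.199}, {"dx": 0.9, "dy": -1, "rz": 0.199}, {"dx": 0.9, "dy": -1, "rz": 0.199}, {"dx": 0.9, "dy": -1, "rz": 0.199}, {"dx": 0.9, "dy": -1, "rz": 0.199}], "jaw": 0.9}}

```text
invalid input
```

>>> {"fn": "arm_command", "kwargs": {"targets": [{"dx": 0.3, "dy": -0.1, "dz": 0, "rx": 0, "ry": 0, "rz": 0.05}, {"dx": 0.5, "dy": -0.5, "dz": 0, "rx": 0, "ry": 0, "rz": 0.1}, {"dx": 0.7, "dy": -0.8, "dz": 0, "rx": 0, "ry": 0, "rz": 0.15}, {"dx": 0.85, "dy": -1, "dz": 0, "rx": 0, "ry": 0, "rz": 0.199}, {"dx": 0.9, "dy": -1, "dz": 0, "rx": 0, "ry": 0, "rz": 0.199}, {"dx": 0.9, "dy": -1, "dz": 0, "rx": 0, "ry": 0, "rz": 0.199}, {"dx": 0.9, "dy": -1, "dz": 0, "rx": 0, "ry": 0, "rz": 0.199}, {"dx": 0.9, "dy": -1, "dz": 0, "rx": 0, "ry": 0, "rz": 0.199}, {"dx": 0.9, "dy": -1, "dz": 0, "rx": 0, "ry": 0, "rz": 0.199}, {"dx": 0.9, "dy": -1, "dz": 0, "rx": 0, "ry": 0, "rz": 0.199}], "jaw": 0.9}}

```text
time_s: 1.4
position: [0.3428, -0.3429, 0.2482]
tcp_rot: [-3.141, 0.0, 0.007]
force: [0.1, 0.3, 0.2]
grip_width: 0.9
```

>>> {"fn": "arm_command", "kwargs": {"targets": [{"dx": 0.02, "dy": -0.1, "dz": 0.04, "rx": 0, "ry": 0, "rz": -0.002}, {"dx": 0.04, "dy": -0.25, "dz": 0.1, "rx": 0, "ry": 0, "rz": -0.002}, {"dx": 0.07, "dy": -0.4, "dz": 0.16, "rx": 0, "ry": 0, "rz": -0.002}, {"dx": 0.1, "dy": -0.55, "dz": 0.22, "rx": 0, "ry": 0, "rz": -0.002}, {"dx": 0.12, "dy": -0.7, "dz": 0.3, "rx": 0, "ry": 0, "rz": -0.002}, {"dx": 0.15, "dy": -0.85, "dz": 0.36, "rx": 0, "ry": 0, "rz": -0.002}, {"dx": 0.18, "dy": -1, "dz": 0.4, "rx": 0, "ry": 0, "rz": -0.002}, {"dx": 0.18, "dy": -1, "dz": 0.4, "rx": 0, "ry": 0, "rz": -0.002}, {"dx": 0.18, "dy": -1, "dz": 0.4, "rx": 0, "ry": 0, "rz": -0.002}, {"dx": 0.18, "dy": -1, "dz": 0.4, "rx": 0, "ry": 0, "rz": -0.002}]}}

```text
time_s: 2.65
position: [0.3775, -0.1427, 0.1688]
tcp_rot: [3.141, -0.001, 0.011]
force: [-0.4, -0.0, 0.4]
grip_width: 0.897
```

>>> {"fn": "arm_command", "kwargs": {"targets": [{"dx": 0, "dy": -0.15, "dz": 0.04, "rx": 0, "ry": 0, "rz": 0}, {"dx": 0, "dy": -0.3, "dz": 0.1, "rx": 0, "ry": 0, "rz": 0}, {"dx": 0, "dy": -0.42, "dz": 0.2, "rx": 0, "ry": 0, "rz": 0}, {"dx": 0, "dy": -0.42, "dz": 0.3, "rx": 0, "ry": 0, "rz": 0}, {"dx": 0, "dy": -0.42, "dz": 0.4, "rx": 0, "ry": 0, "rz": 0}, {"dx": 0, "dy": -0.42, "dz": 0.5, "rx": 0, "ry": 0, "rz": 0}, {"dx": 0, "dy": -0.42, "dz": 0.58, "rx": 0, "ry": 0, "rz": 0}, {"dx": 0, "dy": -0.42, "dz": 0.63, "rx": 0, "ry": 0, "rz": 0}, {"dx": 0, "dy": -0.42, "dz": 0.66, "rx": 0, "ry": 0, "rz": 0}, {"dx": 0, "dy": -0.42, "dz": 0.66, "rx": 0, "ry": 0, "rz": 0}]}}

```text
time_s: 3.9
position: [0.3764, -0.0583, 0.0363]
tcp_rot: [-3.141, 0.0, 0.011]
force: [0.2, 0.7, 0.5]
grip_width: 0.899
```

```bash
cat > snap.py <<'E'
import sys,cv2,numpy as np
from plant import status,vision
tag=sys.argv[1]
ims=[]
for n in sys.argv[2:]:
    r=vision.read_camera(n); a=r["frame"][:,:,::-1]
    if n=="top": a=a[130:300,180:380]
    if n=="scene": a=a[160:310,160:360]
    s=min(800/a.shape[1],600/a.shape[0]) if n!="wrist" else 1
    cv2.imwrite(f"pics/{n}{tag}.png",cv2.resize(a,None,fx=s,fy=s,interpolation=cv2.INTER_CUBIC) if s!=1 else a)
s=status.get_state();print(s["time_s"],np.round(s["position"],4),np.round(s["force"],2))
E
python3 snap.py 1 scene wrist
```

```text
4.0 [ 0.3769 -0.0583  0.0369] [ 0.3   0.29 -0.32]
```

View pics/scene1.png

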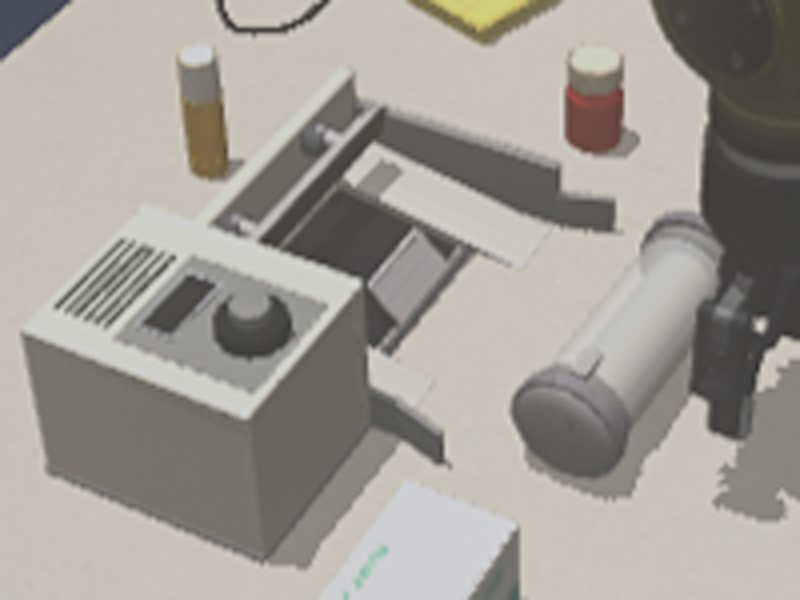

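View pics/wrist1.png

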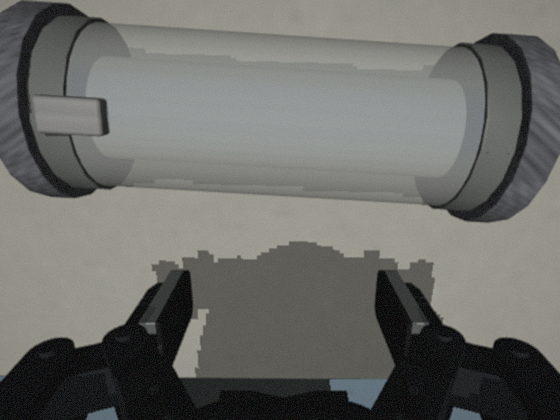

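>>> {"fn": "arm_command", "kwargs": {"targets": [{"dx": 0.03, "dy": 0, "dz": 0, "rx": 0, "ry": 0, "rz": 0}, {"dx": 0.06, "dy": 0, "dz": 0, "rx": 0, "ry": 0, "rz": 0}, {"dx": 0.09, "dy": 0, "dz": 0, "rx": 0, "ry": 0, "rz": 0}, {"dx": 0.11, "dy": 0, "dz": 0, "rx": 0, "ry": 0, "rz": 0}, {"dx": 0.12, "dy": 0, "dz": 0, "rx": 0, "ry": 0, "rz": 0}, {"dx": 0.13, "dy": 0, "dz": 0, "rx": 0, "ry": 0, "rz": 0}, {"dx": 0.14, "dy": 0, "dz": 0, "rx": 0, "ry": 0, "rz": 0}, {"dx": 0.15, "dy": 0, "dz": 0, "rx": 0, "ry": 0, "rz": 0}, {"dx": 0.16, "dy": 0, "dz": 0, "rx": 0, "ry": 0, "rz": 0}, {"dx": 0.17, "dy": 0, "dz": 0, "rx": 0, "ry": 0, "rz": 0}]}}

```text
time_s: 5.25
position: [0.4106, -0.0577, 0.0363]
tcp_rot: [-3.142, -0.0, 0.012]
force: [-0.6, -1.3, 0.7]
grip_width: 0.896
```

```bash
python3 snap.py 2 wrist
```

```text
5.3 [ 0.4108 -0.0578  0.0365] [-0.48 -0.85  0.31]
```

View pics/wrist2.png

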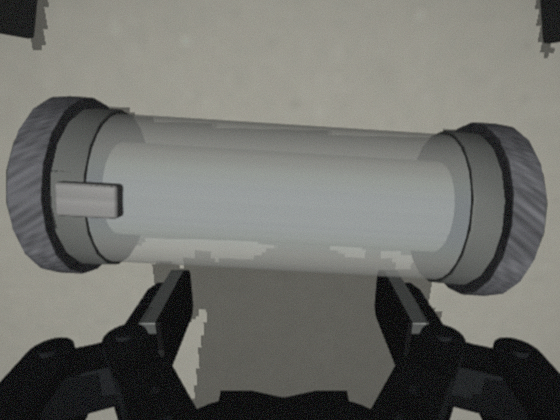

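>>> {"fn": "arm_command", "kwargs": {"targets": [{"dx": 0.01, "dy": 0, "dz": 0, "rx": 0, "ry": 0, "rz": 0}, {"dx": 0.02, "dy": 0, "dz": 0, "rx": 0, "ry": 0, "rz": 0}, {"dx": 0.03, "dy": 0, "dz": 0, "rx": 0, "ry": 0, "rz": 0}, {"dx": 0.04, "dy": 0, "dz": 0, "rx": 0, "ry": 0, "rz": 0}, {"dx": 0.05, "dy": 0, "dz": 0, "rx": 0, "ry": 0, "rz": 0}, {"dx": 0.06, "dy": 0, "dz": 0, "rx": 0, "ry": 0, "rz": 0}, {"dx": 0.07, "dy": 0, "dz": 0, "rx": 0, "ry": 0, "rz": 0}, {"dx": 0.08, "dy": 0, "dz": 0, "rx": 0, "ry": 0, "rz": 0}, {"dx": 0.09, "dy": 0, "dz": 0, "rx": 0, "ry": 0, "rz": 0}, {"dx": 0.1, "dy": 0, "dz": 0, "rx": 0, "ry": 0, "rz": 0}]}}

```text
time_s: 6.55
position: [0.4306, -0.0575, 0.0363]
tcp_rot: [3.142, -0.0, 0.012]
force: [0.3, 0.1, 0.6]
grip_width: 0.898
```

```bash
python3 snap.py 3 wrist top
```

```text
6.65 [ 0.4307 -0.0575  0.0364] [-0.25  0.15 -0.24]
```

View pics/wrist3.png

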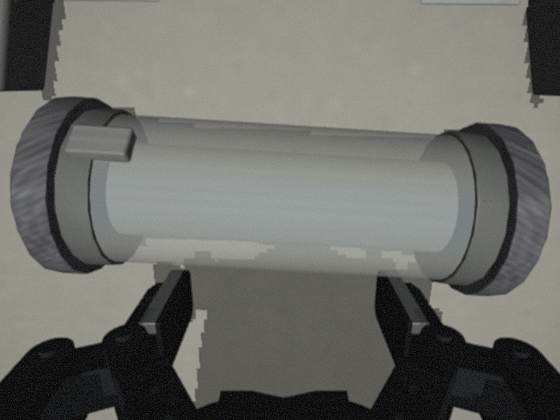

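View pics/top3.png

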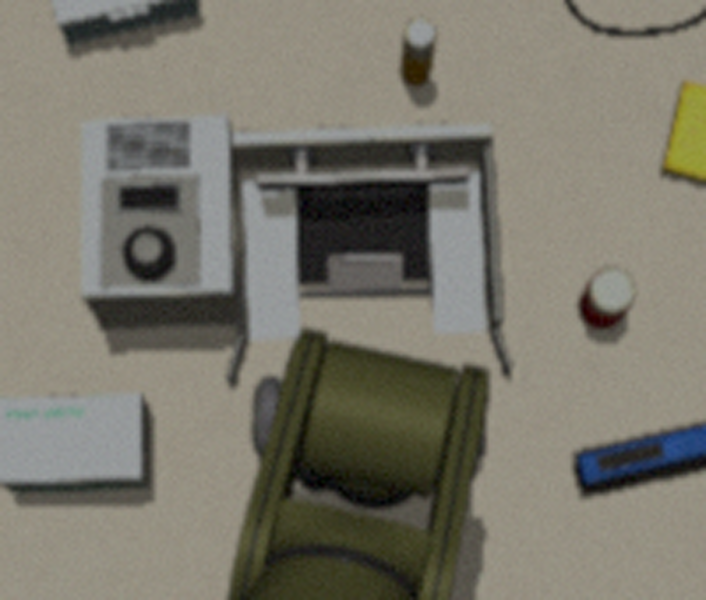

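>>> {"fn": "arm_command", "kwargs": {"targets": [{"dx": 0.012, "dy": 0, "dz": 0, "rx": 0, "ry": 0, "rz": 0}, {"dx": 0.026, "dy": 0, "dz": 0, "rx": 0, "ry": 0, "rz": 0}, {"dx": 0.04, "dy": 0, "dz": 0, "rx": 0, "ry": 0, "rz": 0}, {"dx": 0.055, "dy": 0, "dz": 0, "rx": 0, "ry": 0, "rz": 0}, {"dx": 0.07, "dy": 0, "dz": 0, "rx": 0, "ry": 0, "rz": 0}, {"dx": 0.085, "dy": 0, "dz": 0, "rx": 0, "ry": 0, "rz": 0}, {"dx": 0.1, "dy": 0, "dz": 0, "rx": 0, "ry": 0, "rz": 0}, {"dx": 0.115, "dy": 0, "dz": 0, "rx": 0, "ry": 0, "rz": 0}, {"dx": 0.13, "dy": 0, "dz": 0, "rx": 0, "ry": 0, "rz": 0}, {"dx": 0.145, "dy": 0, "dz": 0, "rx": 0, "ry": 0, "rz": 0}]}}

```text
time_s: 7.9
position: [0.4596, -0.0571, 0.0363]
tcp_rot: [3.142, -0.0, 0.012]
force: [0.2, 0.2, 0.0]
grip_width: 0.9
```

>>> {"fn": "arm_command", "kwargs": {"targets": [{"dx": 0.015, "dy": 0, "dz": 0, "rx": 0, "ry": 0, "rz": 0}, {"dx": 0.03, "dy": 0, "dz": 0, "rx": 0, "ry": 0, "rz": 0}, {"dx": 0.045, "dy": 0, "dz": 0, "rx": 0, "ry": 0, "rz": 0}, {"dx": 0.06, "dy": 0, "dz": 0, "rx": 0, "ry": 0, "rz": 0}, {"dx": 0.075, "dy": 0, "dz": 0, "rx": 0, "ry": 0, "rz": 0}, {"dx": 0.09, "dy": 0, "dz": 0, "rx": 0, "ry": 0, "rz": 0}, {"dx": 0.105, "dy": 0, "dz": 0, "rx": 0, "ry": 0, "rz": 0}, {"dx": 0.12, "dy": 0, "dz": 0, "rx": 0, "ry": 0, "rz": 0}, {"dx": 0.135, "dy": 0, "dz": 0, "rx": 0, "ry": 0, "rz": 0}, {"dx": 0.15, "dy": 0, "dz": 0, "rx": 0, "ry": 0, "rz": 0}]}}

```text
time_s: 9.15
position: [0.4897, -0.0568, 0.0363]
tcp_rot: [-3.142, -0.0, 0.012]
force: [0.7, -0.5, 0.5]
grip_width: 0.901
```

```bash
python3 snap.py 4 wrist scene
```

```text
9.25 [ 0.4898 -0.0568  0.0364] [-0.74  0.18 -0.23]
```

View pics/wrist4.png

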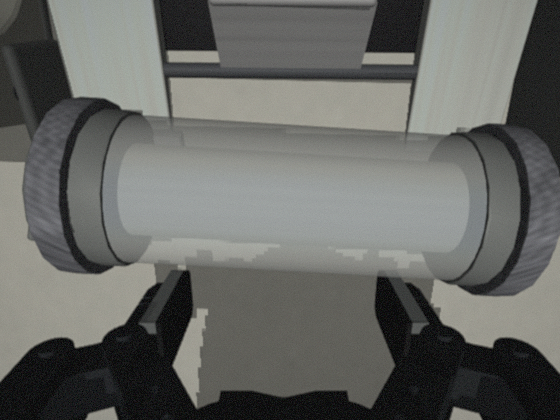

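View pics/scene4.png

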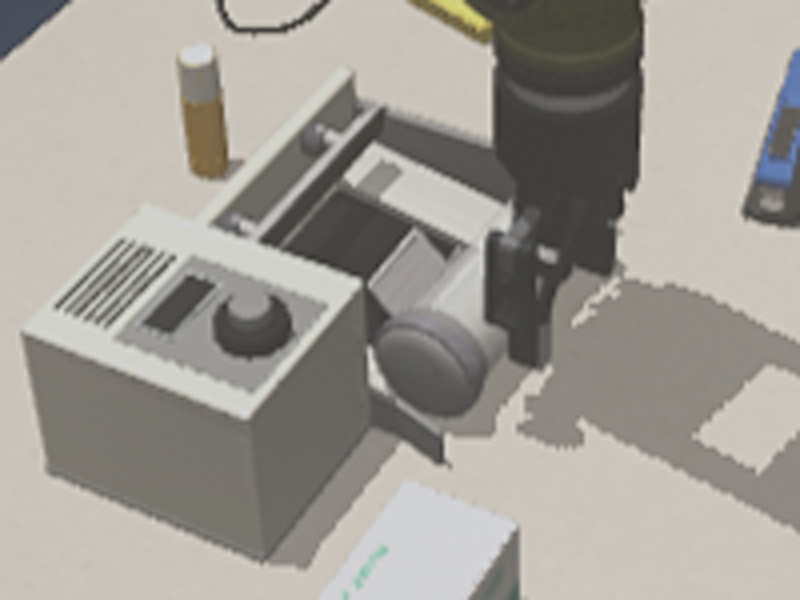

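>>> {"fn": "arm_command", "kwargs": {"targets": [{"dx": 0.013, "dy": 0, "dz": 0, "rx": 0, "ry": 0, "rz": 0}, {"dx": 0.026, "dy": 0, "dz": 0, "rx": 0, "ry": 0, "rz": 0}, {"dx": 0.038, "dy": 0, "dz": 0, "rx": 0, "ry": 0, "rz": 0}, {"dx": 0.05, "dy": 0, "dz": 0, "rx": 0, "ry": 0, "rz": 0}, {"dx": 0.062, "dy": 0, "dz": 0, "rx": 0, "ry": 0, "rz": 0}, {"dx": 0.074, "dy": 0, "dz": 0, "rx": 0, "ry": 0, "rz": 0}, {"dx": 0.086, "dy": 0, "dz": -0.002, "rx": 0, "ry": 0, "rz": 0}, {"dx": 0.098, "dy": 0, "dz": -0.004, "rx": 0, "ry": 0, "rz": 0}, {"dx": 0.11, "dy": 0, "dz": -0.006, "rx": 0, "ry": 0, "rz": 0}, {"dx": 0.12, "dy": 0, "dz": -0.008, "rx": 0, "ry": 0, "rz": 0}]}}

```text
time_s: 10.5
position: [0.5136, -0.0565, 0.038]
tcp_rot: [-3.142, -0.0, 0.012]
force: [0.2, -0.1, 0.5]
grip_width: 0.901
```

```bash
python3 snap.py 5 wrist
```

```text
10.55 [ 0.5139 -0.0565  0.0381] [-0.4   0.11  0.59]
```

View pics/wrist5.png

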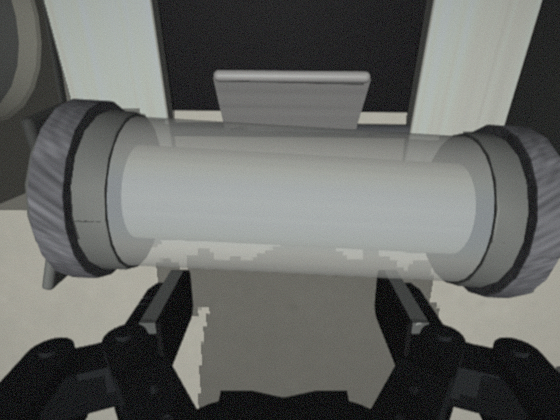

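>>> {"fn": "arm_command", "kwargs": {"targets": [{"dx": 0.01, "dy": 0, "dz": -0.002, "rx": 0, "ry": 0, "rz": 0}, {"dx": 0.02, "dy": 0, "dz": -0.004, "rx": 0, "ry": 0, "rz": 0}, {"dx": 0.03, "dy": 0, "dz": -0.006, "rx": 0, "ry": 0, "rz": 0}, {"dx": 0.04, "dy": 0, "dz": -0.008, "rx": 0, "ry": 0, "rz": 0}, {"dx": 0.05, "dy": 0, "dz": -0.01, "rx": 0, "ry": 0, "rz": 0}, {"dx": 0.06, "dy": 0, "dz": -0.012, "rx": 0, "ry": 0, "rz": 0}, {"dx": 0.07, "dy": 0, "dz": -0.014, "rx": 0, "ry": 0, "rz": 0}, {"dx": 0.08, "dy": 0, "dz": -0.016, "rx": 0, "ry": 0, "rz": 0}, {"dx": 0.09, "dy": 0, "dz": -0.018, "rx": 0, "ry": 0, "rz": 0}, {"dx": 0.1, "dy": 0, "dz": -0.02, "rx": 0, "ry": 0, "rz": 0}]}}

```text
time_s: 11.8
position: [0.5334, -0.0563, 0.0419]
tcp_rot: [-3.142, 0.0, 0.012]
force: [-2.0, -0.1, 0.2]
grip_width: 0.905
```

```bash
python3 snap.py 6 wrist
```

```text
11.85 [ 0.5338 -0.0563  0.0421] [-1.06 -0.29  0.87]
```

View pics/wrist6.png

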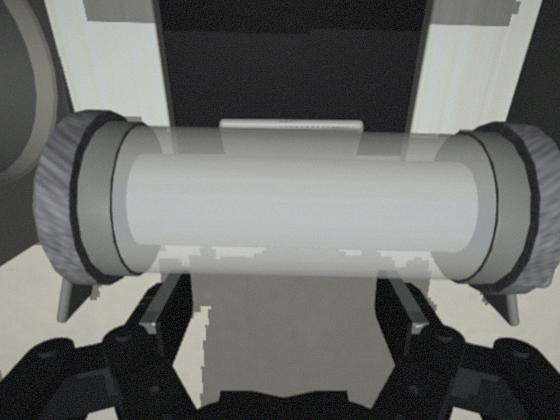

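>>> {"fn": "arm_command", "kwargs": {"targets": [{"dx": 0.01, "dy": 0, "dz": -0.002, "rx": 0, "ry": 0, "rz": 0}, {"dx": 0.02, "dy": 0, "dz": -0.004, "rx": 0, "ry": 0, "rz": 0}, {"dx": 0.03, "dy": 0, "dz": -0.006, "rx": 0, "ry": 0, "rz": 0}, {"dx": 0.04, "dy": 0, "dz": -0.008, "rx": 0, "ry": 0, "rz": 0}, {"dx": 0.05, "dy": 0, "dz": -0.01, "rx": 0, "ry": 0, "rz": 0}, {"dx": 0.06, "dy": 0, "dz": -0.012, "rx": 0, "ry": 0, "rz": 0}, {"dx": 0.07, "dy": 0, "dz": -0.014, "rx": 0, "ry": 0, "rz": 0}, {"dx": 0.08, "dy": 0, "dz": -0.016, "rx": 0, "ry": 0, "rz": 0}, {"dx": 0.09, "dy": 0, "dz": -0.018, "rx": 0, "ry": 0, "rz": 0}, {"dx": 0.1, "dy": 0, "dz": -0.02, "rx": 0, "ry": 0, "rz": 0}]}}

```text
time_s: 13.1
position: [0.5536, -0.056, 0.0459]
tcp_rot: [-3.142, -0.0, 0.012]
force: [-1.9, -0.9, 0.9]
grip_width: 0.897
```

```bash
python3 snap.py 7 wrist
```

```text
13.15 [ 0.554  -0.0561  0.0461] [-1.04 -0.1   0.82]
```

View pics/wrist7.png

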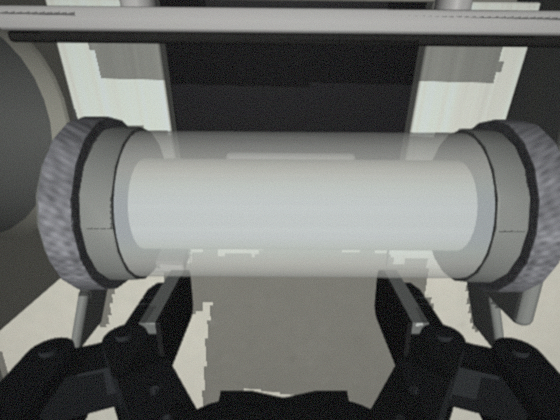

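>>> {"fn": "arm_command", "kwargs": {"targets": [{"dx": 0.01, "dy": 0, "dz": -0.002, "rx": 0, "ry": 0, "rz": 0}, {"dx": 0.02, "dy": 0, "dz": -0.004, "rx": 0, "ry": 0, "rz": 0}, {"dx": 0.03, "dy": 0, "dz": -0.006, "rx": 0, "ry": 0, "rz": 0}, {"dx": 0.04, "dy": 0, "dz": -0.008, "rx": 0, "ry": 0, "rz": 0}, {"dx": 0.05, "dy": 0, "dz": -0.01, "rx": 0, "ry": 0, "rz": 0}, {"dx": 0.06, "dy": 0, "dz": -0.012, "rx": 0, "ry": 0, "rz": 0}, {"dx": 0.07, "dy": 0, "dz": -0.014, "rx": 0, "ry": 0, "rz": 0}, {"dx": 0.08, "dy": 0, "dz": -0.016, "rx": 0, "ry": 0, "rz": 0}, {"dx": 0.09, "dy": 0, "dz": -0.018, "rx": 0, "ry": 0, "rz": 0}, {"dx": 0.1, "dy": 0, "dz": -0.02, "rx": 0, "ry": 0, "rz": 0}]}}

```text
time_s: 14.4
position: [0.5737, -0.0558, 0.05]
tcp_rot: [3.142, -0.0, 0.012]
force: [0.8, 0.4, 1.1]
grip_width: 0.904
```

```bash
python3 snap.py 8 wrist
```

```text
14.45 [ 0.574  -0.0558  0.0501] [-0.68  0.34 -0.54]
```

View pics/wrist8.png

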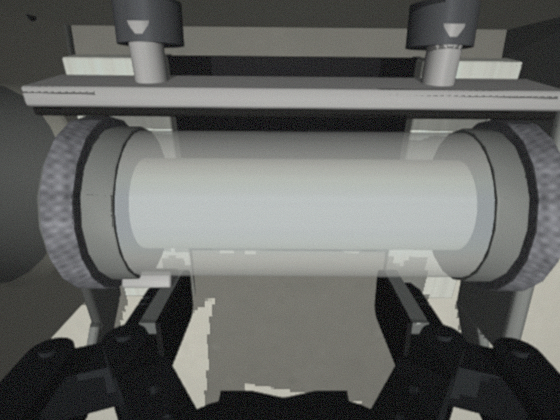

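>>> {"fn": "arm_command", "kwargs": {"targets": [{"dx": 0.005, "dy": 0, "dz": -0.001, "rx": 0, "ry": 0, "rz": 0}, {"dx": 0.01, "dy": 0, "dz": -0.002, "rx": 0, "ry": 0, "rz": 0}, {"dx": 0.015, "dy": 0, "dz": -0.002, "rx": 0, "ry": 0, "rz": 0}, {"dx": 0.02, "dy": 0, "dz": -0.002, "rx": 0, "ry": 0, "rz": 0}, {"dx": 0.025, "dy": 0, "dz": -0.002, "rx": 0, "ry": 0, "rz": 0}, {"dx": 0.03, "dy": 0, "dz": -0.002, "rx": 0, "ry": 0, "rz": 0}, {"dx": 0.034, "dy": 0, "dz": -0.002, "rx": 0, "ry": 0, "rz": 0}, {"dx": 0.038, "dy": 0, "dz": -0.002, "rx": 0, "ry": 0, "rz": 0}, {"dx": 0.042, "dy": 0, "dz": -0.002, "rx": 0, "ry": 0, "rz": 0}, {"dx": 0.045, "dy": 0, "dz": -0.002, "rx": 0, "ry": 0, "rz": 0}]}}

```text
time_s: 15.7
position: [0.5817, -0.0558, 0.0501]
tcp_rot: [-3.142, 0.002, 0.012]
force: [-6.7, -1.2, 4.1]
grip_width: 0.901
```

```bash
python3 snap.py 9 wrist scene
```

```text
15.8 [ 0.5817 -0.0558  0.0502] [-5.69 -1.04  3.71]
```

View pics/wrist9.png

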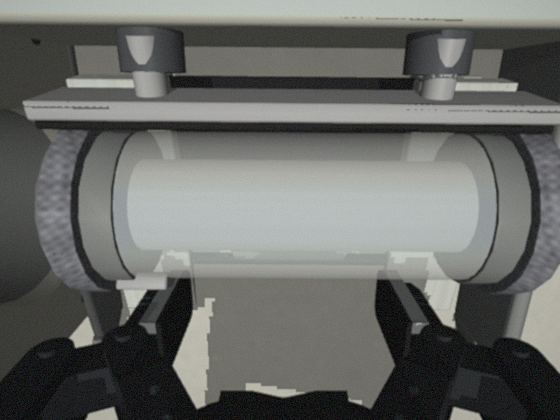

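View pics/scene9.png

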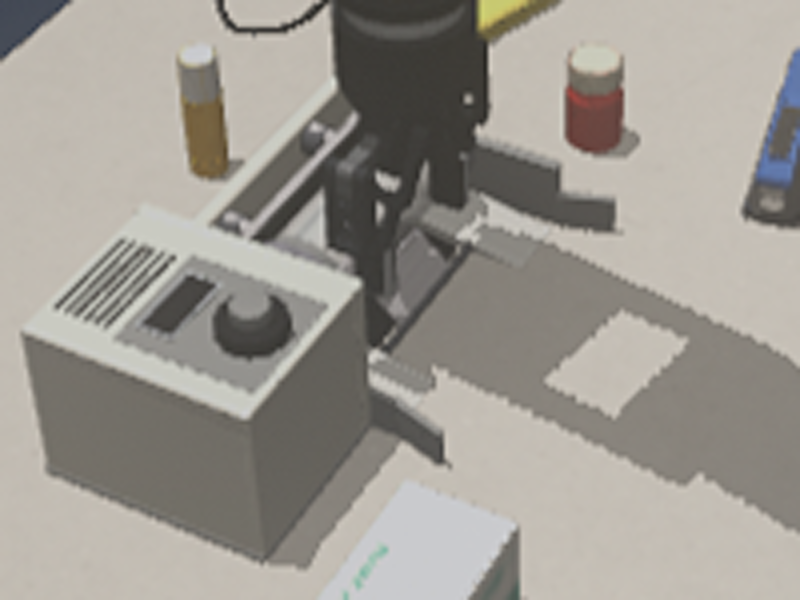

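>>> {"fn": "arm_command", "kwargs": {"targets": [{"dx": -0.003, "dy": 0, "dz": 0, "rx": 0, "ry": 0, "rz": 0}, {"dx": -0.006, "dy": 0, "dz": 0, "rx": 0, "ry": 0, "rz": 0}, {"dx": -0.01, "dy": 0, "dz": 0, "rx": 0, "ry": 0, "rz": 0}, {"dx": -0.014, "dy": 0, "dz": 0, "rx": 0, "ry": 0, "rz": 0}, {"dx": -0.018, "dy": 0, "dz": 0, "rx": 0, "ry": 0, "rz": 0}, {"dx": -0.022, "dy": 0, "dz": 0, "rx": 0, "ry": 0, "rz": 0}, {"dx": -0.028, "dy": 0, "dz": 0, "rx": 0, "ry": 0, "rz": 0}, {"dx": -0.034, "dy": 0, "dz": 0, "rx": 0, "ry": 0, "rz": 0}, {"dx": -0.04, "dy": 0, "dz": 0, "rx": 0, "ry": 0, "rz": 0}, {"dx": -0.05, "dy": 0, "dz": 0, "rx": 0, "ry": 0, "rz": 0}]}}

```text
time_s: 17.05
position: [0.5724, -0.0558, 0.0503]
tcp_rot: [-3.142, -0.0, 0.012]
force: [0.3, 0.7, 0.6]
grip_width: 0.899
```

```bash
python3 snap.py 10 wrist
```

```text
17.1 [ 0.5721 -0.0558  0.0502] [-0.26  0.15 -0.05]
```

View pics/wrist10.png

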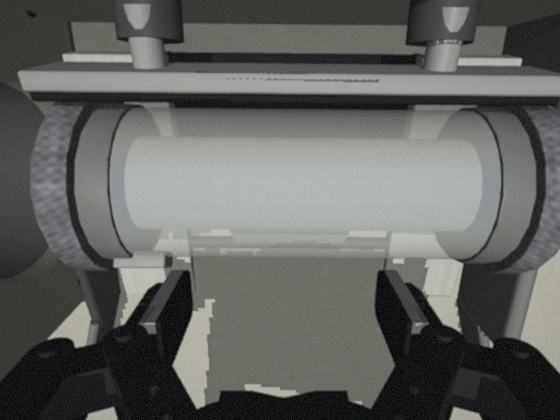

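>>> {"fn": "arm_command", "kwargs": {"targets": [{"dx": -0.03, "dy": 0, "dz": 0, "rx": 0, "ry": 0, "rz": 0}, {"dx": -0.07, "dy": 0, "dz": 0, "rx": 0, "ry": 0, "rz": 0}, {"dx": -0.12, "dy": 0, "dz": 0, "rx": 0, "ry": 0, "rz": 0}, {"dx": -0.14, "dy": 0, "dz": -0.05, "rx": 0, "ry": 0, "rz": 0}, {"dx": -0.14, "dy": 0, "dz": -0.15, "rx": 0, "ry": 0, "rz": 0}, {"dx": -0.14, "dy": 0, "dz": -0.3, "rx": 0, "ry": 0, "rz": 0}, {"dx": -0.14, "dy": 0, "dz": -0.45, "rx": 0, "ry": 0, "rz": 0}, {"dx": -0.14, "dy": 0, "dz": -0.6, "rx": 0, "ry": 0, "rz": 0}, {"dx": -0.14, "dy": 0, "dz": -0.68, "rx": 0, "ry": 0, "rz": 0}, {"dx": -0.14, "dy": 0, "dz": -0.68, "rx": 0, "ry": 0, "rz": 0}]}}

```text
time_s: 18.35
position: [0.5455, -0.0563, 0.1886]
tcp_rot: [3.141, -0.004, 0.012]
force: [0.3, 0.0, -0.2]
grip_width: 0.899
```

```bash
python3 snap.py 11 wrist
```

```text
18.4 [ 0.5446 -0.0562  0.1868] [ 0.22 -0.13 -0.55]
```

View pics/wrist11.png

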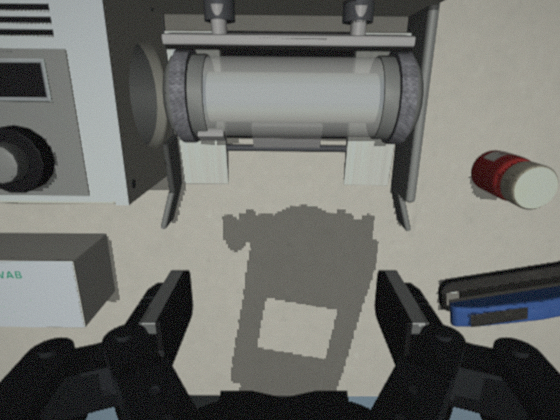

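>>> {"fn": "arm_command", "kwargs": {"targets": [{"dx": 0.02, "dy": -0.08, "dz": 0, "rx": 0, "ry": 0, "rz": 0}, {"dx": 0.06, "dy": -0.22, "dz": 0, "rx": 0, "ry": 0, "rz": 0}, {"dx": 0.1, "dy": -0.38, "dz": 0, "rx": 0, "ry": 0, "rz": 0}, {"dx": 0.14, "dy": -0.54, "dz": 0, "rx": 0, "ry": 0, "rz": 0}, {"dx": 0.18, "dy": -0.68, "dz": 0, "rx": 0, "ry": 0, "rz": 0}, {"dx": 0.2, "dy": -0.756, "dz": 0, "rx": 0, "ry": 0, "rz": 0}, {"dx": 0.2, "dy": -0.756, "dz": 0, "rx": 0, "ry": 0, "rz": 0}, {"dx": 0.2, "dy": -0.756, "dz": 0, "rx": 0, "ry": 0, "rz": 0}, {"dx": 0.2, "dy": -0.756, "dz": 0, "rx": 0, "ry": 0, "rz": 0}, {"dx": 0.2, "dy": -0.756, "dz": 0, "rx": 0, "ry": 0, "rz": 0}], "jaw": 0}}

```text
time_s: 19.65
position: [0.5826, 0.0948, 0.1864]
tcp_rot: [3.142, -0.0, 0.011]
force: [0.3, -0.2, 0.1]
grip_width: -0.001
```

```bash
python3 snap.py 12 wrist scene
```

```text
19.75 [0.5826 0.095  0.1864] [ 0.12 -0.07  0.5 ]
```

View pics/wrist12.png

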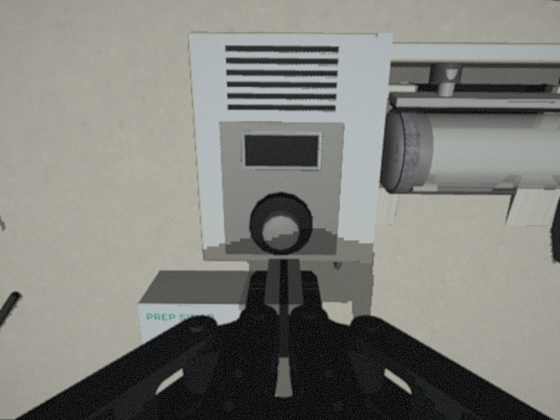

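View pics/scene12.png

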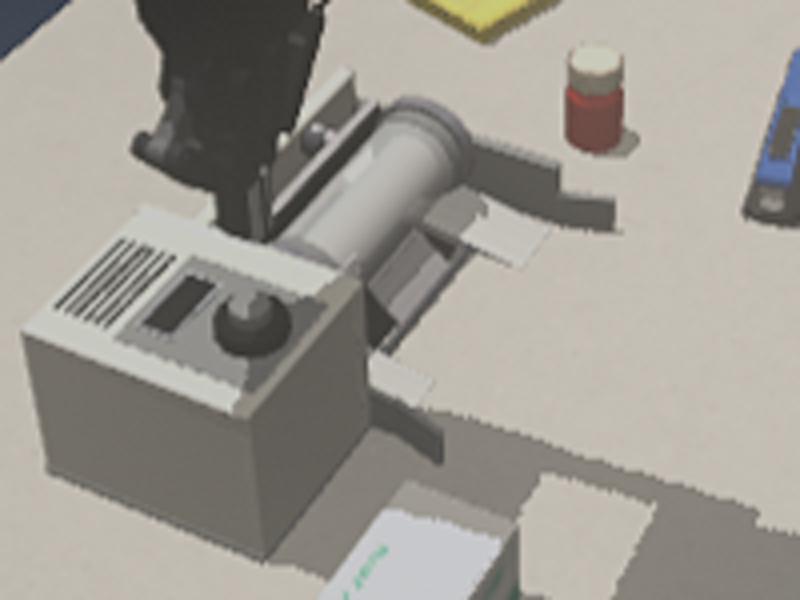

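Run:
```python
from h import *
from plant import vision,status
w=vision.read_camera("wrist");print(back(w,(281,232),.125));print(proj(w,[[.583,.0956,.125]]))
s=status.get_state();p=s["position"]; print(p,proj(w,[p+[0,0,-.017]]))
```

```text
[0.58464657 0.09607477 0.125     ]
[[281.81947997 234.72436111]]
[0.58265073 0.09513867 0.18644705] [[282.43510885 274.88676243]]
```

>>> {"fn": "arm_command", "kwargs": {"targets": [{"dx": 0.005, "dy": -0.004, "dz": 0.05, "rx": 0, "ry": 0, "rz": 0}, {"dx": 0.005, "dy": -0.004, "dz": 0.1, "rx": 0, "ry": 0, "rz": 0}, {"dx": 0.005, "dy": -0.004, "dz": 0.15, "rx": 0, "ry": 0, "rz": 0}, {"dx": 0.005, "dy": -0.004, "dz": 0.19, "rx": 0, "ry": 0, "rz": 0}, {"dx": 0.005, "dy": -0.004, "dz": 0.21, "rx": 0, "ry": 0, "rz": 0}, {"dx": 0.005, "dy": -0.004, "dz": 0.22, "rx": 0, "ry": 0, "rz": 0}, {"dx": 0.005, "dy": -0.004, "dz": 0.23, "rx": 0, "ry": 0, "rz": 0}, {"dx": 0.005, "dy": -0.004, "dz": 0.24, "rx": 0, "ry": 0, "rz": 0}, {"dx": 0.005, "dy": -0.004, "dz": 0.248, "rx": 0, "ry": 0, "rz": 0}, {"dx": 0.005, "dy": -0.004, "dz": 0.25, "rx": 0, "ry": 0, "rz": 0}]}}

```text
time_s: 21.05
position: [0.5838, 0.0964, 0.137]
tcp_rot: [-3.142, -0.0, 0.012]
force: [-2.8, -0.6, 6.4]
grip_width: -0.001
```

>>> {"fn": "arm_command", "kwargs": {"targets": [{"dx": 0, "dy": 0, "dz": 0.003, "rx": 0, "ry": 0, "rz": 0}, {"dx": 0, "dy": 0, "dz": 0.006, "rx": 0, "ry": 0, "rz": 0}, {"dx": 0, "dy": 0, "dz": 0.009, "rx": 0, "ry": 0, "rz": 0}, {"dx": 0, "dy": 0, "dz": 0.01, "rx": 0, "ry": 0, "rz": 0}, {"dx": 0, "dy": 0, "dz": 0.01, "rx": 0, "ry": 0, "rz": 0}, {"dx": 0, "dy": 0, "dz": 0.01, "rx": 0, "ry": 0, "rz": 0}, {"dx": 0, "dy": 0, "dz": 0.01, "rx": 0, "ry": 0, "rz": 0}, {"dx": 0, "dy": 0, "dz": 0.01, "rx": 0, "ry": 0, "rz": 0}, {"dx": 0, "dy": 0, "dz": 0.01, "rx": 0, "ry": 0, "rz": 0}, {"dx": 0, "dy": 0, "dz": 0.01, "rx": 0, "ry": 0, "rz": 0}]}}

```text
time_s: 22.3
position: [0.5839, 0.0964, 0.1369]
tcp_rot: [3.141, -0.0, 0.012]
force: [-7.8, -0.9, 13.7]
grip_width: 0.001
```

```bash
python3 snap.py 13 scene
```

```text
22.35 [0.5839 0.0964 0.1369] [-7.16 -1.09 12.84]
```

View pics/scene13.png

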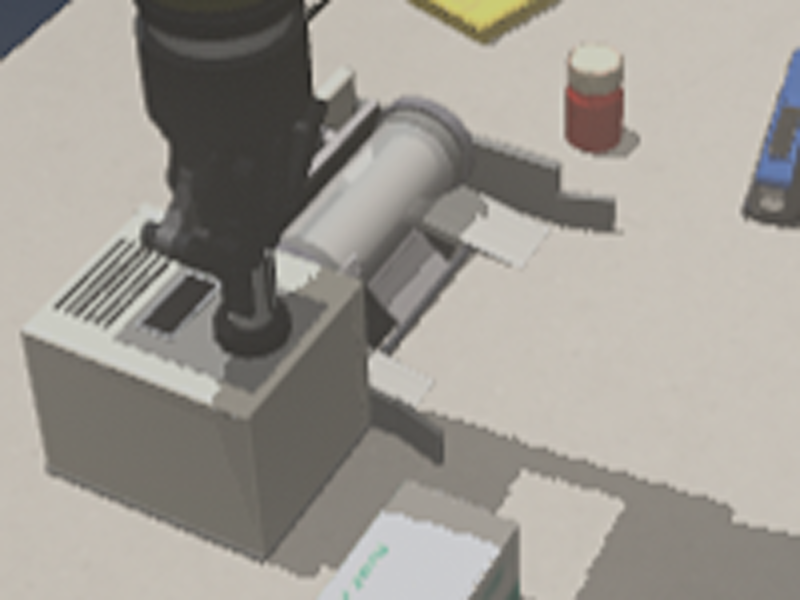

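>>> {"fn": "arm_command", "kwargs": {"targets": [{"dx": 0, "dy": 0, "dz": -0.02, "rx": 0, "ry": 0, "rz": 0}, {"dx": 0, "dy": 0, "dz": -0.06, "rx": 0, "ry": 0, "rz": 0}, {"dx": 0, "dy": 0, "dz": -0.12, "rx": 0, "ry": 0, "rz": 0}, {"dx": 0, "dy": 0, "dz": -0.2, "rx": 0, "ry": 0, "rz": 0}, {"dx": -0.1, "dy": 0, "dz": -0.3, "rx": 0, "ry": 0, "rz": 0}, {"dx": -0.25, "dy": 0, "dz": -0.4, "rx": 0, "ry": 0, "rz": 0}, {"dx": -0.4, "dy": 0, "dz": -0.45, "rx": 0, "ry": 0, "rz": 0}, {"dx": -0.5, "dy": 0, "dz": -0.45, "rx": 0, "ry": 0, "rz": 0}, {"dx": -0.5, "dy": 0, "dz": -0.45, "rx": 0, "ry": 0, "rz": 0}, {"dx": -0.5, "dy": 0, "dz": -0.45, "rx": 0, "ry": 0, "rz": 0}]}}

```text
time_s: 23.6
position: [0.4842, 0.0951, 0.2249]
tcp_rot: [-3.142, -0.001, 0.012]
force: [-0.1, -0.2, 0.6]
grip_width: -0.003
```

```bash
python3 snap.py 14 scene wrist
```

```text
23.7 [0.4843 0.0951 0.2244] [-0.38 -0.7  -0.2 ]
```

View pics/scene14.png

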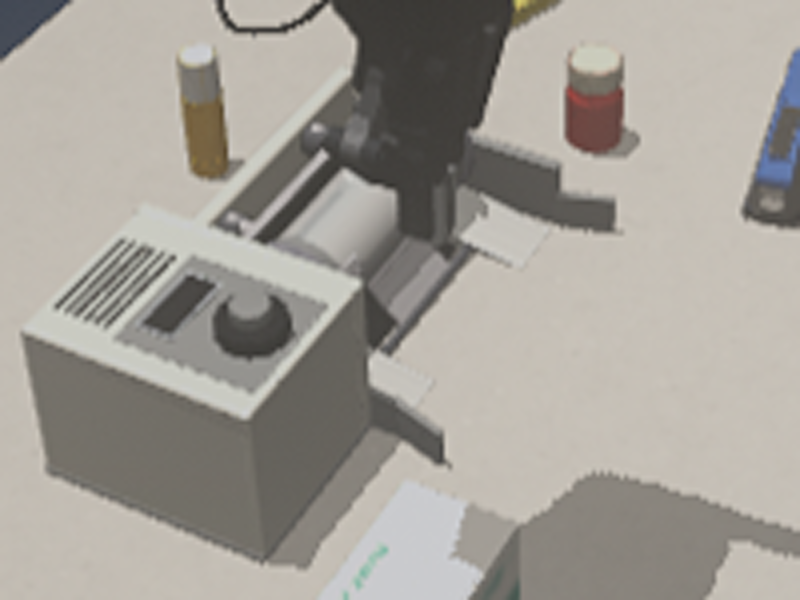

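View pics/wrist14.png

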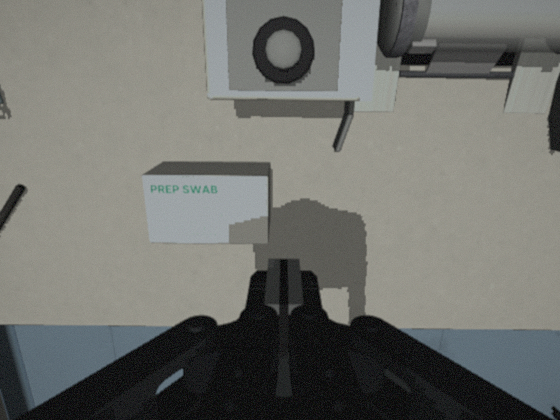

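```bash
python3 -c "
from plant import workorder
print(workorder.sign_off())"
```

```text
the job is handed in; nothing more can be done
None
```

The carrier is locked in the bay, the send key has been pressed right down, and the job is handed in at about 24 s of the 51 s allowed.

- **Push:** I pushed the carrier up the ramp at about 16–24 mm/s with both fingertips, without gripping or lifting it. It squared up against the fingers at the catch and went into the stop at about 6–7 N. When I backed the fingers off slowly, it stayed against the stop, and the images show the catch standing up behind it.
- **Send key:** I pressed with the shut fingertips. The tool stopped at the same height while the force rose from 6 N to about 14 N, so the key was right down. It is up again now.
- **Last checks:** The last images show the carrier still in the bay and the arm clear of everything, with the wrist force near zero. The pill bottle, stapler and swab box look to be where they started; I judged this by eye and did not measure it. The positions of the buffer and catch were also only judged from the images. No check failed or disagreed.

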